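Release the eccentric lock and close the bangle clamp

TASK

Unlock the bangle clamp and close it: with closed fingertips, push the blue cam lever round until it points at the red mark, so that the brass cam is at its low point, and only then push the slide forward by its upright steel plate until it is fully home against the brass blank. Just push, do not grip the lever or the plate, and leave the lever at the mark. Do not disturb the loose things standing around.

Things in the scene. Friction and masses are not known exactly. Their poses are not given: they have to be found in the camera images.
- fixture: the clamp's dark green base board, fixed to the bench, 14 mm thick. Origin at bench height within it: the board spans x -117.5 to 107.5, y -130 to 175 mm. Its x axis is the way the slide goes forward, y to the left of that, z up; offsets below are in this frame. The fixed jaw and the brass blank stand at x 40 to 80, y -88 to -32, up to 50 mm high
- cam (a joint): angle of the cam lever (rad), anticlockwise from above: 0 = lever along the fixture's +x, pi/2 = along its +y. Starts locked, between -0.25 and 0.35; low point at 1.95, lever pointing at the red mark. No stop or click there: stops are at -0.4 and 2.7. Stiff (0.25 N m, some 4 N at 68 mm out), stays where it is left
- slide (a joint): travel of the slide along the fixture's +x (m): 0 = fully back, 0.040 = fully home, jaw against the brass blank, at a hard stop. Starts between 0 and 0.008. Friction about 3 N, no spring, stays where it is left. Its follower bar (y -35 to 80 mm, top 34 mm) and body (top 36 mm, its jaw 50 mm) are low
- pivot (a point): top centre of the cam lever on its upright pivot: fixture x 0, y 50 mm, 66 mm above the bench. The cam below the lever is a brass disc of radius 30 mm, 16 to 34 mm above the bench, set 15 mm off the pivot; unless at its low point it stops the slide's follower bar short of home
- lever_end (a point): end of the cam lever, on its centre line at mid-height, 53 mm above the bench. The lever is a straight blue bar from 12 mm behind the pivot to 92 mm ahead of it, 14 mm thick with upright flat sides, 40 to 66 mm above the bench; it swings clear above the cam, the follower bar and the loose ring
- mark (a point): middle of the red mark (flat, painted on the board, 32 x 18 mm) in the lever's low-point direction, 104 mm from the pivot, 15.5 mm above the bench
- push_face (a point): on the rear (-x) face of the slide's upright steel push plate, at its middle in y, 55 mm above the bench. The plate is 50 mm wide, 12 mm thick, 16 to 75 mm above the bench; push its rear face towards the fixture's +x. At slide 0 this point is at fixture x -85, y -60 mm
- brass_ring: loose brass finger ring lying flat on the green base board, 25 mm outside, 12 mm high; origin under its centre
- stub: loose bright steel round stub standing on the green base board beside the slide, 18 mm diameter, 40 mm tall; origin under its centre
- jar: loose small white jar with lid on the bench, 48 mm diameter, 50 mm tall; origin under its centre
- tin: loose flat copper tin on the bench, 52 mm diameter, 22 mm tall; origin under its centre
- pliers: loose red-handled pliers lying on the bench, about 130 mm long, 10 mm high; origin at the rivet, on the bench
- file: loose wooden-handled file lying on the bench, 210 mm long, handle 26 mm thick; origin at mid-length, on the bench
- phone: loose black phone lying on the bench, 72 x 148 x 9 mm; origin under its centre

How it is judged:
By the outcome, as a careful person would: the job done as asked, in the order asked, and still so for the second after the job is handed in, with the robot touching nothing.
It also fails if it takes over 46 s, if anything falls off the work surface, if the arm or the gripper's body presses on something with over 40 N, if the wrist force passes 120 N, or if a joint passes its speed limit or range.

ROBOT

A 6-joint arm with a two-finger parallel gripper is mounted at the origin on the work surface. World frame = base frame: x ahead of the robot, y to its left, z up, the work surface at z = 0. Lengths are in m, angles in degrees, forces in N, time in s.
With the tool pointing down it reaches from about 0.35 to 0.875 m from the base axis. Payload 4.2 kg.
Tool frame: the origin (TCP) lies on the centre line of the jaws, within the pads' length; the fingertips stand 19 mm ahead of it and the grasp point (between the pads) is the TCP; x points along the fingers, y is the direction in which the jaws open and shut, and the axes are right-handed (so a half turn about x gives the same grasp; the last joint's range is limited). The gripper opens to 87 mm and grips with 3 to 60 N. Pads are 19 mm wide; open, the fingers measure 117 mm over their backs; the gripper's body (75 mm by 190 mm) begins 51 mm behind the grasp point.
Start: joints at [-51.761, 22.042, 0.453, 0, -68.411, -14.817], TCP at [0.248, -0.573, 0.242] pointing down, gripper open.
Joint ranges: [-179.83, 179.83], [-69.29, 118.12], [-61.27, 80.66], [-181.25, 117.63], [-171.15, -9.14], [-177.46, 177.46]. Speed limits (degrees/s): [159.86, 159.86, 180, 180, 180, 180].

INTERFACE

Orientations are given as a 3x3 rotation matrix whose columns are the frame's x, y, z axes.
In Python, from station import r, viewer, job, spotter gives the robot as it stands.
- The arm moves only by the tool play_rows, never from a script. Its argument "commands" is a list of rows, each an object of numbers: "fingers": the gripper command: -1 is fully open, 1 is shut, values between are in proportion; "tx", "ty", "tz": the shift along the tool's x, y, z normalised to -1 to 1, where 1 is 750 mm; "ax", "ay", "az": the turn, a rotation vector about the tool's x, y, z normalised to -1 to 1, where 1 is pi rad. In form: [{"fingers": .., "tx": .., "ty": .., "tz": .., "ax": .., "ay": .., "az": ..}, ...]. A call has 1 to 5 rows; each row is the pose to reach, as a shift and turn from the pose commanded when the call began, along the tool's axes at that moment, turning the shorter way round; what a row does not reach only later rows make up. A row lasts 1/12 s, in which the tool goes at most 41.7 mm and 7.16 degrees, less where a joint would pass 70% of its speed; a pose out of reach is approached as far as the arm can. A call with a number of a shift or a turn outside -1 to 1 is refused whole. A call with a gripper value outside its range is refused whole. The fingers move at their own pace and stop on an object; the grip force is fixed at half the most. Time passes only in rows, so rows that repeat a pose let the fingers close. It gives the time, the measured TCP pose, the force and the opening at its end, in the units of the state.
- r.sense(): the state, without advancing time (a new reading comes with each control period).
- viewer.capture(name): name is "side" or "top"; returns a dict with "image" (420x560x3 uint8, red, green, blue), "fx", "fy", "cx", "cy" (pixels), "R" (3x3) and "t" (3): a world point X has camera coordinates R X + t. Camera axes: x right, y down, z forward; pixel columns grow to the right and rows downward; lengths in m; the calibration is good to about 2 mm. A picture is of the moment at which its call begins. There is no depth.
- job.finish_job(): hands the job in, once; it reports no verdict.
Trained networks look in a picture, given as the dict that the camera call returned (one of the last four; its "shot" number tells which), for a name from the list of things; names that differ only in an ending like _2 or _b are one class to them, and where a whole thing is asked for, a point or a joint stands for the part that bears it (a point fixed in the world has none). Each returns a list of dicts, best first, with "score" (0 to 1); they miss things now and then, are a little off and sometimes report something else, mostly with a low value. They report only what shows in the picture. A call takes as long as a camera call.
- spotter.find_in(name, picture): "uv" ([column, row] in pixels, amid what is visible of it).
- spotter.silhouettes(name, picture): "region" (420x560 bool, what is visible of it) and "uv" ([column, row] in pixels, amid what is visible of it).
The state is a dict: "time_s": time; "joints": joint angles; "joint_velocities": joint speeds; "effort": joint torques, N m; "tcp_pos": TCP position; "ee_rot": TCP orientation; "wrist_force": force on the tool from outside, world axes, zero at the start; "moment": the same for the moment, N m; "gripper_width": opening from 0.0 (shut) to 1.0 (fully open).
Only numpy, scipy, OpenCV 4.12 (cv2) and the standard library are available. Lean on these libraries where they do the work, as an engineer would, in place of code of your own. Each camera call takes 0.05 s, during which the arm holds its last target. There are 200 camera calls.

## Working session

There is one attempt and no reset: what is moved stays moved. The work goes in short steps, Python scripts to look and compute and a tool call to move; the robot and the scene stay as the last step left them, time stands still between calls to the robot, and variables do not carry over. Pictures are saved under pics/ and viewed, about 8 in all and at most 12, crops included, and the job is handed in when it is done.

Besides the shell and the picture viewer there is one more tool, called after "Call:" as a command line: name --argument value ..., lists and objects as JSON in quotes. play_rows: Moves the arm, as the interface text tells. Its arguments: {"type":"object","properties":{"commands":{"type":"array"}},"required":["commands"]}

```bash
mkdir -p pics
python3 - <<'E'
from station import r, viewer, job, spotter
import cv2, numpy as np, pickle
s=r.sense();print(s['time_s'],s['tcp_pos'],np.round(s['ee_rot'],3).tolist(),s['gripper_width'])
for n in ['top','side']:
    p=viewer.capture(n);pickle.dump(p,open(f'{n}.pkl','wb'))
    cv2.imwrite(f'pics/{n}1.png',cv2.resize(p['image'][:,:,::-1],(784,588),interpolation=cv2.INTER_CUBIC))
    print(n,p['fx'],p['cx'],p['cy'],np.round(p['R'],4).tolist(),p['t'])
    for o in ['fixture','cam','slide','pivot','lever_end','mark','push_face','brass_ring','stub','jar','tin','pliers','file','phone']:
        print(o,[(np.round(d['uv']).tolist(),round(d['score'],2)) for d in spotter.find_in(o,p)[:2]])
E
```

```text
0.0 [ 0.24822712 -0.5729875   0.2404474 ] [[-0.001, -0.397, 0.918], [0.002, 0.918, 0.397], [-1.0, 0.002, -0.0]] 0.9970147850905551
top 525.2558796627642 272.3696312185375 210.02896451359086 [[0.0176, -0.9997, 0.0188], [-0.9938, -0.0196, -0.1091], [0.1094, -0.0168, -0.9939]] [0.08727536 0.60678928 1.2409637 ]
fixture [([258.0, 236.0], 0.78)]
cam [([246.0, 231.0], 0.75), ([334.0, 180.0], 0.47)]
slide [([291.0, 245.0], 0.86), ([130.0, 269.0], 0.16)]
pivot [([258.0, 233.0], 0.86)]
lever_end [([247.0, 226.0], 0.93)]
mark [([257.0, 233.0], 0.72)]
push_face [([287.0, 247.0], 0.89)]
brass_ring [([228.0, 279.0], 0.6)]
stub [([132.0, 270.0], 0.41), ([308.0, 211.0], 0.37)]
jar [([344.0, 228.0], 0.73)]
tin [([334.0, 180.0], 0.93)]
pliers [([168.0, 258.0], 0.72), ([291.0, 245.0], 0.63)]
file [([255.0, 167.0], 0.61)]
phone [([125.0, 269.0], 0.91)]
side 415.6245148793602 285.1156086873936 207.60646810220953 [[0.6837, -0.7295, -0.017], [-0.3898, -0.3454, -0.8537], [0.6169, 0.5903, -0.5205]] [-0.33974599  0.3156897   0.53713441]
fixture [([260.0, 233.0], 0.84), ([315.0, 228.0], 0.26)]
cam [([252.0, 213.0], 0.76), ([262.0, 233.0], 0.23)]
slide [([275.0, 236.0], 0.78), ([262.0, 231.0], 0.17)]
pivot [([262.0, 234.0], 0.68)]
lever_end [([253.0, 215.0], 0.88)]
mark [([262.0, 235.0], 0.76)]
push_face [([279.0, 235.0], 0.97)]
brass_ring [([203.0, 235.0], 0.51)]
stub [([314.0, 228.0], 0.59)]
jar [([335.0, 260.0], 0.74), ([308.0, 202.0], 0.41)]
tin [([274.0, 234.0], 0.73), ([360.0, 233.0], 0.62)]
pliers [([180.0, 215.0], 0.53)]
file [([307.0, 200.0], 0.6)]
phone [([146.0, 202.0], 0.94)]
```

Run:
```python
import cv2,pickle
for n,(a,b,c,d) in {'top':(170,370,150,300),'side':(170,370,150,300)}.items():
    im=pickle.load(open(n+'.pkl','rb'))['image'][c:d,a:b,::-1]
    cv2.imwrite(f'pics/{n}c.png',cv2.resize(im,(800,600),interpolation=cv2.INTER_CUBIC))
```

```text
(no output)
```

View pics/topc.png

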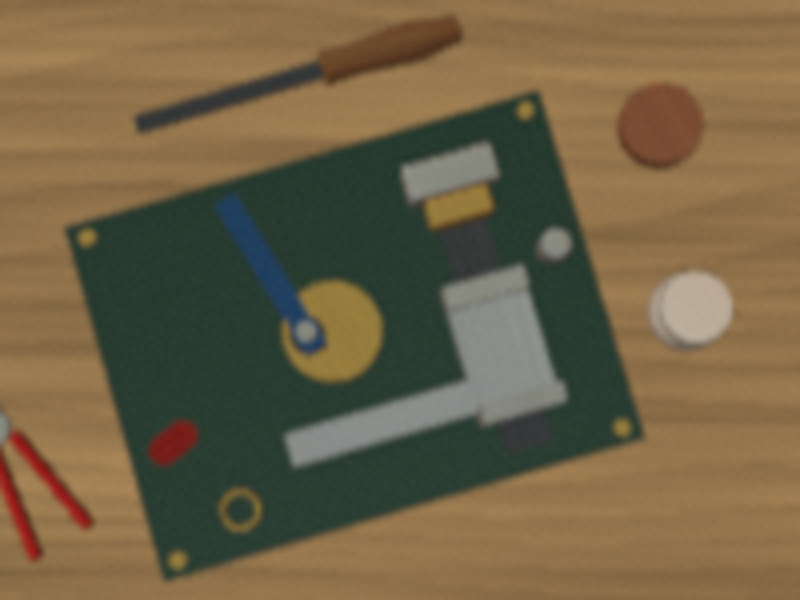

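View pics/sidec.png

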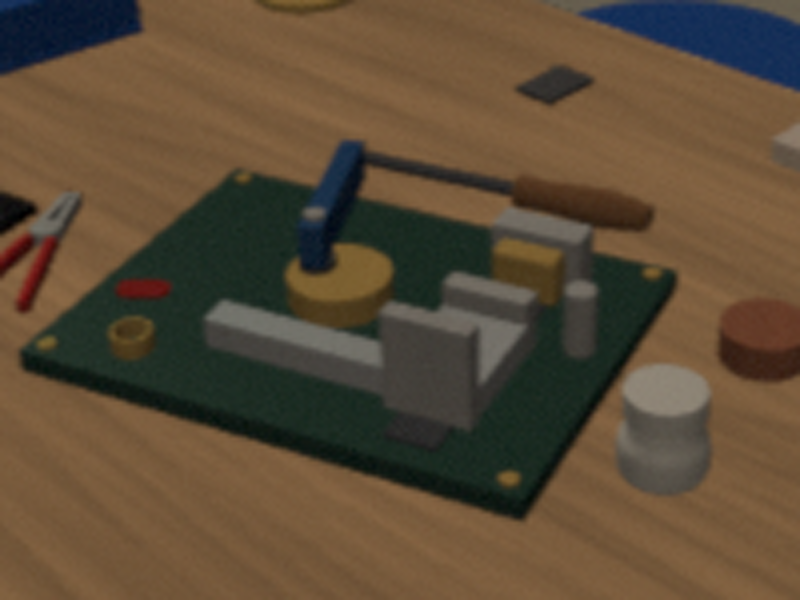

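The top crop shows the board corners at (68,228), (540,92), (643,437) and (165,578), the pivot at (305,330), and the lever pointing up-left to (228,200). The red mark is at (173,443) and the ring at (240,510). The push plate is at (522,403), with the stub at (555,243) and the jar and tin off to the right. The side crop agrees with this. Next I fit the fixture pose, cam and slide jointly to both views.

```bash
cat > h.py <<'E'
import numpy as np,pickle
from scipy.optimize import least_squares
def proj(p,X):
    c=np.asarray(p['R'])@X+np.asarray(p['t']); return np.array([p['fx']*c[0]/c[2]+p['cx'],p['fy']*c[1]/c[2]+p['cy']])
def ray(p,uv,z):
    d=np.linalg.inv(p['R'])@np.array([(uv[0]-p['cx'])/p['fx'],(uv[1]-p['cy'])/p['fy'],1]); o=-np.asarray(p['R']).T@np.asarray(p['t'])
    return o+d*(z-o[2])/d[2]
def w(q,f):
    c,s=np.cos(q[2]),np.sin(q[2]); return np.array([q[0]+c*f[0]-s*f[1],q[1]+s*f[0]+c*f[1],f[2]])
E
python3 - <<'E'
from h import *
T,S=[pickle.load(open(n+'.pkl','rb')) for n in('top','side')]
C=[(.1075,.175,.014),(.1075,-.13,.014),(-.1175,-.13,.014),(-.1175,.175,.014),(0,.05,.066),(.104*np.cos(1.95),.05+.104*np.sin(1.95),.0155)]
uT=[(68,228),(540,92),(643,437),(165,578),(305,330),(173,443)]
uS=[(238,170),(676,272),(522,500),(25,353),(315,215),(143,289)]
cv=lambda u:np.array(u)/4+[170-.375,150-.375]
def L(a,r,z): return (r*np.cos(a),.05+r*np.sin(a),z)
def res(v,parts=0):
    q=v[:3];o=[]
    for f,a,b in zip(C,uT,uS): o+=[proj(T,w(q,f))-cv(a),proj(S,w(q,f))-cv(b)]
    o+=[proj(T,w(q,L(v[3],.092,.066)))-cv((228,200))]
    o+=[proj(S,w(q,L(v[3],.092,.066)))-cv((353,145))]
    x=-.085+v[4] # plate rear top corners
    o+=[proj(T,w(q,(x,-.035,.075)))-cv((484,424)),proj(T,w(q,(x,-.085,.075)))-cv((567,400))]
    o+=[proj(S,w(q,(x,-.035,.075)))-cv((382,308)),proj(S,w(q,(x,-.085,.075)))-cv((474,330))]
    return np.array(o) if parts else np.ravel(o)
f=least_squares(res,[.5,0,.25,.2,.004],loss='soft_l1')
print(f.x);print(np.round(res(f.x,1),1).tolist());q=f.x[:3];np.save('q.npy',f.x)
def inv(P): d=P[:2]-q[:2];c,s=np.cos(q[2]),np.sin(q[2]);return np.round([c*d[0]+s*d[1],-s*d[0]+c*d[1]],4)
for n,u,z in[('ring',(240,510),.026),('stub',(555,243),.054),('jar',(697,308),.05),('tin',(660,125),.022),('plierhandle',(90,525),.01)]: P=ray(T,cv(u),z);print(n,P.round(3),inv(P))
for n,fp in[('pivot',C[4]),('leverend',L(f.x[3],.092,.053)),('mark',C[5]),('push',(-.085+f.x[4],-.06,.055))]: print(n,w(q,fp).round(4))
E
```

```text
[0.5620418  0.1113045  0.303919   0.26315863 0.00567813]
[[-0.7, -0.4], [-0.3, -0.6], [0.2, -0.6], [0.6, -0.3], [1.0, 0.5], [0.1, 0.1], [-0.1, 1.1], [-1.8, -0.9], [0.6, 0.4], [-0.1, 0.3], [0.3, -0.1], [-0.0, -0.5], [-0.3, -0.3], [0.2, -1.3], [0.4, -0.9], [0.2, -1.0], [-0.3, 0.5], [-0.9, 0.9]]
ring [0.442 0.198 0.026] [-0.0887  0.1189]
stub [0.604 0.013 0.054] [ 0.0102 -0.1062]
jar [ 0.567 -0.073  0.05 ] [-0.0507 -0.1768]
tin [ 0.681 -0.054  0.022] [ 0.0646 -0.1932]
plierhandle [0.431 0.29  0.01 ] [-0.0717  0.2094]
pivot [0.5471 0.159  0.066 ]
leverend [0.6247 0.2084 0.053 ]
mark [0.4814 0.2397 0.0155]
push [0.5043 0.0303 0.055 ]
```

```bash
cat >> h.py <<'E'
v=np.load('q.npy') if __import__('os').path.exists('q.npy') else None
def psi(R): return np.arctan2(R[1][1],R[0][1])
def rel(P0,y0,P1,y1):
    d=np.array(P1)-P0; c,s=np.cos(y0),np.sin(y0); a=(y0-y1+np.pi)%(2*np.pi)-np.pi
    return dict(tx=round(-d[2]/.75,4),ty=round((c*d[0]+s*d[1])/.75,4),tz=round((s*d[0]-c*d[1])/.75,4),ax=round(a/np.pi,4))
def lev(th,perp,z,r=.068): # TCP pose beside the lever; yaw so that tool y is the push direction
    c,s=np.cos(th),np.sin(th); return w(v,(r*c-perp*s,.05+r*s+perp*c,z)), v[2]+th+np.pi/2
E
python3 - <<'E'
from h import *
from station import r
s=r.sense();P,y=np.array([.24823,-.57299,.242]),psi(s['ee_rot'])
Q,yq=lev(v[3],-.036,.16);print(Q,np.degrees(yq),rel(P,y,Q,yq))
for k in range(4):
  print({a:round(b/4,4) for a,b in rel(P,y,Q,y).items()})
E
```

```text
[0.62377306 0.1651755  0.16      ] 122.49115492580603 {'tx': np.float64(0.1093), 'ty': np.float64(0.704), 'tz': np.float64(0.8507), 'ax': np.float64(-0.0504)}
{'tx': np.float64(0.0273), 'ty': np.float64(0.176), 'tz': np.float64(0.2127), 'ax': np.float64(0.0)}
{'tx': np.float64(0.0273), 'ty': np.float64(0.176), 'tz': np.float64(0.2127), 'ax': np.float64(0.0)}
{'tx': np.float64(0.0273), 'ty': np.float64(0.176), 'tz': np.float64(0.2127), 'ax': np.float64(0.0)}
{'tx': np.float64(0.0273), 'ty': np.float64(0.176), 'tz': np.float64(0.2127), 'ax': np.float64(0.0)}
```

Call:
play_rows --commands '[{"fingers": 1, "tx": 0.027, "ty": 0.176, "tz": 0.213, "ax": 0, "ay": 0, "az": 0}, {"fingers": 1, "tx": 0.027, "ty": 0.176, "tz": 0.213, "ax": 0, "ay": 0, "az": 0}, {"fingers": 1, "tx": 0.027, "ty": 0.176, "tz": 0.213, "ax": 0, "ay": 0, "az": 0}, {"fingers": 1, "tx": 0.027, "ty": 0.176, "tz": 0.213, "ax": 0, "ay": 0, "az": 0}, {"fingers": 1, "tx": 0.027, "ty": 0.176, "tz": 0.213, "ax": 0, "ay": 0, "az": 0}]'

```text
time_s: 1.92
tcp_pos: [0.343, -0.3873, 0.2213]
ee_rot: [[0.0, -0.397, 0.918], [-0.0, 0.918, 0.397], [-1.0, -0.0, 0.0]]
wrist_force: [0.6, 0.5, -0.2]
gripper_width: 0.707
```

Call:
play_rows --commands '[{"fingers": 1, "tx": 0.027, "ty": 0.176, "tz": 0.213, "ax": 0, "ay": 0, "az": 0}, {"fingers": 1, "tx": 0.027, "ty": 0.176, "tz": 0.213, "ax": 0, "ay": 0, "az": 0}, {"fingers": 1, "tx": 0.027, "ty": 0.176, "tz": 0.213, "ax": 0, "ay": 0, "az": 0}, {"fingers": 1, "tx": 0.027, "ty": 0.176, "tz": 0.213, "ax": 0, "ay": 0, "az": 0}, {"fingers": 1, "tx": 0.027, "ty": 0.176, "tz": 0.213, "ax": 0, "ay": 0, "az": 0}]'

```text
time_s: 2.33
tcp_pos: [0.4373, -0.2023, 0.2013]
ee_rot: [[0.001, -0.398, 0.918], [-0.0, 0.918, 0.398], [-1.0, -0.001, 0.001]]
wrist_force: [0.9, -1.1, -1.2]
gripper_width: 0.324
```

Call:
play_rows --commands '[{"fingers": 1, "tx": 0.027, "ty": 0.176, "tz": 0.213, "ax": 0, "ay": 0, "az": 0}, {"fingers": 1, "tx": 0.027, "ty": 0.176, "tz": 0.213, "ax": 0, "ay": 0, "az": 0}, {"fingers": 1, "tx": 0.027, "ty": 0.176, "tz": 0.213, "ax": 0, "ay": 0, "az": 0}, {"fingers": 1, "tx": 0.027, "ty": 0.176, "tz": 0.213, "ax": 0, "ay": 0, "az": 0}, {"fingers": 1, "tx": 0.027, "ty": 0.176, "tz": 0.213, "ax": 0, "ay": 0, "az": 0}]'

```text
time_s: 2.75
tcp_pos: [0.5315, -0.0175, 0.181]
ee_rot: [[0.001, -0.398, 0.917], [0.0, 0.917, 0.398], [-1.0, -0.0, 0.001]]
wrist_force: [0.5, -0.0, 0.3]
gripper_width: 0.02
```

Call:
play_rows --commands '[{"fingers": 1, "tx": 0.027, "ty": 0.176, "tz": 0.213, "ax": -0.05, "ay": 0, "az": 0}, {"fingers": 1, "tx": 0.027, "ty": 0.176, "tz": 0.213, "ax": -0.05, "ay": 0, "az": 0}, {"fingers": 1, "tx": 0.027, "ty": 0.176, "tz": 0.213, "ax": -0.05, "ay": 0, "az": 0}, {"fingers": 1, "tx": 0.027, "ty": 0.176, "tz": 0.213, "ax": -0.05, "ay": 0, "az": 0}, {"fingers": 1, "tx": 0.027, "ty": 0.176, "tz": 0.213, "ax": -0.05, "ay": 0, "az": 0}]'

```text
time_s: 3.17
tcp_pos: [0.6256, 0.1671, 0.1605]
ee_rot: [[0.0, -0.537, 0.844], [-0.0, 0.844, 0.537], [-1.0, -0.0, 0.0]]
wrist_force: [0.6, -0.8, 1.2]
gripper_width: 0.003
```

Call:
play_rows --commands '[{"fingers": 1, "tx": 0, "ty": 0, "tz": 0, "ax": 0, "ay": 0, "az": 0}, {"fingers": 1, "tx": 0, "ty": 0, "tz": 0, "ax": 0, "ay": 0, "az": 0}]'

```text
time_s: 3.33
tcp_pos: [0.6252, 0.167, 0.1592]
ee_rot: [[-0.001, -0.538, 0.843], [-0.001, 0.843, 0.538], [-1.0, 0.0, -0.001]]
wrist_force: [0.1, 0.6, -0.7]
gripper_width: 0.0
```

Run:
```python
from h import *
from station import r
s=r.sense();P,y=np.array(s['tcp_pos']),psi(s['ee_rot']);print(P,np.degrees(y))
for z in(.1,.064): print(rel(P,y,*lev(v[3],-.036,z)))
P,y=lev(v[3],-.036,.064)
print('arc');th=v[3]
# arc calls: 5 rows each
A=np.r_[np.linspace(v[3],1.90,21)]
for k in range(0,20,5):
  for j in range(1,6): print(k+j,rel(P,y,*lev(A[k+j],-.022,.064)))
  P,y=lev(A[k+5],-.022,.064)
```

```text
[0.62515893 0.16699023 0.15924045] 122.57665216227694
{'tx': np.float64(0.079), 'ty': np.float64(-0.001), 'tz': np.float64(-0.0029), 'ax': np.float64(0.0005)}
{'tx': np.float64(0.127), 'ty': np.float64(-0.001), 'tz': np.float64(-0.0029), 'ax': np.float64(0.0005)}
arc
1 {'tx': np.float64(-0.0), 'ty': np.float64(0.0262), 'tz': np.float64(0.0021), 'ax': np.float64(-0.0261)}
2 {'tx': np.float64(-0.0), 'ty': np.float64(0.0338), 'tz': np.float64(0.0036), 'ax': np.float64(-0.0521)}
3 {'tx': np.float64(-0.0), 'ty': np.float64(0.0416), 'tz': np.float64(0.0044), 'ax': np.float64(-0.0782)}
4 {'tx': np.float64(-0.0), 'ty': np.float64(0.0494), 'tz': np.float64(0.0046), 'ax': np.float64(-0.1042)}
5 {'tx': np.float64(-0.0), 'ty': np.float64(0.0572), 'tz': np.float64(0.0042), 'ax': np.float64(-0.1303)}
6 {'tx': np.float64(-0.0), 'ty': np.float64(0.0075), 'tz': np.float64(0.0021), 'ax': np.float64(-0.0261)}
7 {'tx': np.float64(-0.0), 'ty': np.float64(0.0152), 'tz': np.float64(0.0036), 'ax': np.float64(-0.0521)}
8 {'tx': np.float64(-0.0), 'ty': np.float64(0.0229), 'tz': np.float64(0.0044), 'ax': np.fl
[... 598 characters left out ...]
307), 'tz': np.float64(0.0046), 'ax': np.float64(-0.1042)}
15 {'tx': np.float64(-0.0), 'ty': np.float64(0.0385), 'tz': np.float64(0.0042), 'ax': np.float64(-0.1303)}
16 {'tx': np.float64(-0.0), 'ty': np.float64(0.0075), 'tz': np.float64(0.0021), 'ax': np.float64(-0.0261)}
17 {'tx': np.float64(-0.0), 'ty': np.float64(0.0152), 'tz': np.float64(0.0036), 'ax': np.float64(-0.0521)}
18 {'tx': np.float64(-0.0), 'ty': np.float64(0.0229), 'tz': np.float64(0.0044), 'ax': np.float64(-0.0782)}
19 {'tx': np.float64(-0.0), 'ty': np.float64(0.0307), 'tz': np.float64(0.0046), 'ax': np.float64(-0.1042)}
20 {'tx': np.float64(-0.0), 'ty': np.float64(0.0385), 'tz': np.float64(0.0042), 'ax': np.float64(-0.1303)}
```

Call:
play_rows --commands '[{"fingers": 1, "tx": 0.05, "ty": -0.001, "tz": -0.003, "ax": 0, "ay": 0, "az": 0}, {"fingers": 1, "tx": 0.1, "ty": -0.001, "tz": -0.003, "ax": 0, "ay": 0, "az": 0}, {"fingers": 1, "tx": 0.127, "ty": -0.001, "tz": -0.003, "ax": 0, "ay": 0, "az": 0}, {"fingers": 1, "tx": 0.127, "ty": -0.001, "tz": -0.003, "ax": 0, "ay": 0, "az": 0}]'

```text
time_s: 3.67
tcp_pos: [0.6195, 0.1603, 0.0603]
ee_rot: [[-0.01, -0.534, 0.845], [-0.004, 0.845, 0.534], [-1.0, 0.002, -0.011]]
wrist_force: [-1.1, -1.4, -0.5]
gripper_width: 0.005
```

Call:
play_rows --commands '[{"fingers": 1, "tx": 0, "ty": 0.018, "tz": 0.001, "ax": 0, "ay": 0, "az": 0}, {"fingers": 1, "tx": 0, "ty": 0.0262, "tz": 0.0021, "ax": -0.026, "ay": 0, "az": 0}, {"fingers": 1, "tx": 0, "ty": 0.0338, "tz": 0.0036, "ax": -0.052, "ay": 0, "az": 0}, {"fingers": 1, "tx": 0, "ty": 0.0416, "tz": 0.0044, "ax": -0.078, "ay": 0, "az": 0}]'

```text
time_s: 4.0
tcp_pos: [0.6108, 0.1915, 0.0681]
ee_rot: [[0.005, -0.728, 0.686], [0.001, 0.686, 0.728], [-1.0, -0.003, 0.004]]
wrist_force: [2.4, -3.1, -2.4]
gripper_width: 0.005
```

Run:
```python
from h import *
from station import r,viewer
import cv2
s=r.sense();print(s['time_s'],s['tcp_pos'],np.degrees(psi(s['ee_rot'])),s['wrist_force'],lev(v[3]+.2457,-.022,.064))
ims=[cv2.resize(viewer.capture(n)['image'][150:300,170:370,::-1],(400,300),interpolation=cv2.INTER_CUBIC) for n in('top','side')]
cv2.imwrite('pics/a.png',np.hstack(ims))
```

```text
4.0 [0.61075553 0.1914766  0.06807531] 136.69575371956847 [ 2.44265801 -3.10516427 -2.41376049] (array([0.60980401, 0.19326998, 0.064     ]), np.float64(2.3835739580257855))
```

View pics/a.png

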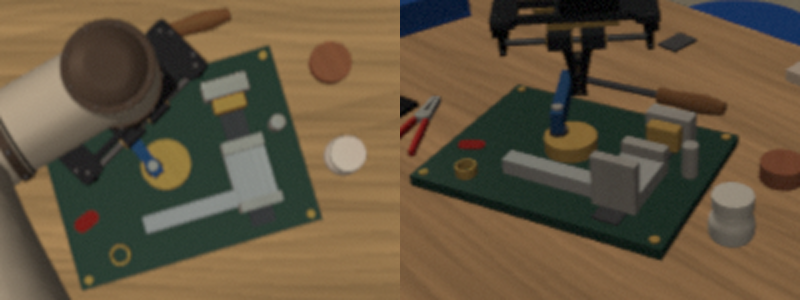

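The finger has made contact and the lever is starting to swing, with about 4 N on the wrist. Nothing loose has moved, so I continue the arc.

Call:
play_rows --commands '[{"fingers": 1, "tx": 0, "ty": 0.0075, "tz": 0.0021, "ax": -0.026, "ay": 0, "az": 0}, {"fingers": 1, "tx": 0, "ty": 0.0152, "tz": 0.0036, "ax": -0.052, "ay": 0, "az": 0}, {"fingers": 1, "tx": 0, "ty": 0.0229, "tz": 0.0044, "ax": -0.078, "ay": 0, "az": 0}, {"fingers": 1, "tx": 0, "ty": 0.0307, "tz": 0.0046, "ax": -0.104, "ay": 0, "az": 0}, {"fingers": 1, "tx": 0, "ty": 0.0385, "tz": 0.0042, "ax": -0.13, "ay": 0, "az": 0}]'

```text
time_s: 4.52
tcp_pos: [0.5932, 0.2144, 0.068]
ee_rot: [[0.007, -0.939, 0.343], [0.003, 0.343, 0.939], [-1.0, -0.005, 0.006]]
wrist_force: [4.5, -0.2, -0.4]
gripper_width: 0.006
```

Run:
```python
from h import *
from station import r
s=r.sense();P,y=np.array(s['tcp_pos']),psi(s['ee_rot']);print(P,np.degrees(y),s['wrist_force'],lev(.918,-.022,.064))
for a in(1.0,1.1,1.2,1.3):print(rel(P,y,*lev(a,-.022,.064)))
```

```text
[0.59324123 0.21437278 0.06802152] 159.95436561701325 [ 4.47730407 -0.16584942 -0.38037577] (array([0.59099869, 0.21539599, 0.064     ]), np.float64(2.792715328476905))
{'tx': np.float64(0.0054), 'ty': np.float64(0.0108), 'tz': np.float64(0.0023), 'ax': np.float64(-0.0264)}
{'tx': np.float64(0.0054), 'ty': np.float64(0.0202), 'tz': np.float64(0.0041), 'ax': np.float64(-0.0582)}
{'tx': np.float64(0.0054), 'ty': np.float64(0.0297), 'tz': np.float64(0.0048), 'ax': np.float64(-0.0901)}
{'tx': np.float64(0.0054), 'ty': np.float64(0.0392), 'tz': np.float64(0.0046), 'ax': np.float64(-0.1219)}
```

Call:
play_rows --commands '[{"fingers": 1, "tx": 0.003, "ty": 0.0075, "tz": 0.0021, "ax": -0.026, "ay": 0, "az": 0}, {"fingers": 1, "tx": 0.004, "ty": 0.0152, "tz": 0.0036, "ax": -0.052, "ay": 0, "az": 0}, {"fingers": 1, "tx": 0.004, "ty": 0.0229, "tz": 0.0044, "ax": -0.078, "ay": 0, "az": 0}, {"fingers": 1, "tx": 0.004, "ty": 0.0307, "tz": 0.0046, "ax": -0.104, "ay": 0, "az": 0}, {"fingers": 1, "tx": 0.004, "ty": 0.0385, "tz": 0.0042, "ax": -0.13, "ay": 0, "az": 0}]'

```text
time_s: 4.93
tcp_pos: [0.5679, 0.2283, 0.0657]
ee_rot: [[0.009, -0.998, -0.059], [0.005, -0.059, 0.998], [-1.0, -0.009, 0.005]]
wrist_force: [4.0, 2.0, 0.9]
gripper_width: 0.006
```

Call:
play_rows --commands '[{"fingers": 1, "tx": 0, "ty": 0.0075, "tz": 0.0021, "ax": -0.026, "ay": 0, "az": 0}, {"fingers": 1, "tx": 0, "ty": 0.0152, "tz": 0.0036, "ax": -0.052, "ay": 0, "az": 0}, {"fingers": 1, "tx": 0, "ty": 0.0229, "tz": 0.0044, "ax": -0.078, "ay": 0, "az": 0}, {"fingers": 1, "tx": 0, "ty": 0.0307, "tz": 0.0046, "ax": -0.104, "ay": 0, "az": 0}, {"fingers": 1, "tx": 0, "ty": 0.0385, "tz": 0.0042, "ax": -0.13, "ay": 0, "az": 0}]'

```text
time_s: 5.35
tcp_pos: [0.5389, 0.2308, 0.0657]
ee_rot: [[0.01, -0.893, -0.451], [0.007, -0.451, 0.893], [-1.0, -0.012, 0.002]]
wrist_force: [1.8, 4.2, 1.2]
gripper_width: 0.009
```

Run:
```python
from h import *
from station import r,viewer
import cv2
s=r.sense();P,y=np.array(s['tcp_pos']),psi(s['ee_rot']);print(P,np.degrees(y),s['wrist_force'],lev(1.736,-.022,.064))
for a in(1.78,1.83,1.88,1.92,1.95):print(a,rel(P,y,*lev(a,-.022,.064)))
ims=[cv2.resize(viewer.capture(n)['image'][150:300,170:370,::-1],(400,300),interpolation=cv2.INTER_CUBIC) for n in('top','side')]
cv2.imwrite('pics/b.png',np.hstack(ims))
```

```text
[0.53892753 0.23081611 0.06573672] -153.19980359956148 [1.82896473 4.17047347 1.1627281 ] (array([0.53595888, 0.22961298, 0.064     ]), np.float64(3.610715328476905))
1.78 {'tx': np.float64(0.0023), 'ty': np.float64(0.0083), 'tz': np.float64(0.0015), 'ax': np.float64(-0.0144)}
1.83 {'tx': np.float64(0.0023), 'ty': np.float64(0.0129), 'tz': np.float64(0.0027), 'ax': np.float64(-0.0304)}
1.88 {'tx': np.float64(0.0023), 'ty': np.float64(0.0176), 'tz': np.float64(0.0036), 'ax': np.float64(-0.0463)}
1.92 {'tx': np.float64(0.0023), 'ty': np.float64(0.0213), 'tz': np.float64(0.0042), 'ax': np.float64(-0.059)}
1.95 {'tx': np.float64(0.0023), 'ty': np.float64(0.0242), 'tz': np.float64(0.0045), 'ax': np.float64(-0.0686)}
```

View pics/b.png

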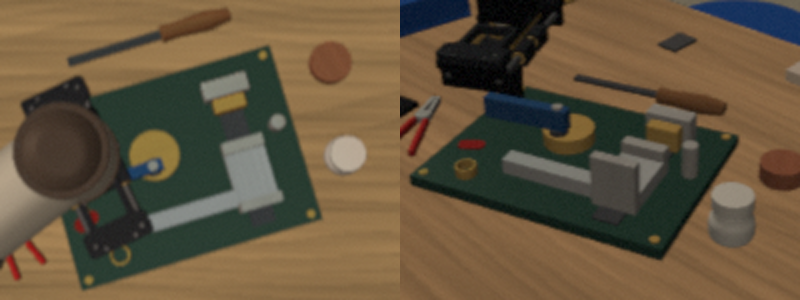

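Call:
play_rows --commands '[{"fingers": 1, "tx": 0.002, "ty": 0.0045, "tz": 0.001, "ax": -0.016, "ay": 0, "az": 0}, {"fingers": 1, "tx": 0.002, "ty": 0.009, "tz": 0.002, "ax": -0.031, "ay": 0, "az": 0}, {"fingers": 1, "tx": 0.002, "ty": 0.0135, "tz": 0.003, "ax": -0.046, "ay": 0, "az": 0}, {"fingers": 1, "tx": 0.002, "ty": 0.0135, "tz": 0.003, "ax": -0.046, "ay": 0, "az": 0}, {"fingers": 1, "tx": 0.002, "ty": 0.0135, "tz": 0.003, "ax": -0.046, "ay": 0, "az": 0}]'

```text
time_s: 5.87
tcp_pos: [0.5274, 0.2265, 0.0627]
ee_rot: [[0.004, -0.821, -0.57], [0.003, -0.57, 0.821], [-1.0, -0.005, -0.0]]
wrist_force: [3.3, 2.5, 2.8]
gripper_width: 0.007
```

```bash
cat >> h.py <<'E'
def fitcam(p,a0):
    # lever angle by matching the lever's blue silhouette with its projected box (side or top camera)
    import cv2
    hsv=cv2.cvtColor(p['image'],cv2.COLOR_RGB2HSV); m=cv2.inRange(hsv,(100,90,40),(130,255,255))
    uv=proj(p,w(v,(.04*np.cos(a0),.05+.04*np.sin(a0),.053))); k=np.zeros_like(m); cv2.circle(k,tuple(int(x) for x in uv),60,255,-1); m&=k
    best=[]
    for a in np.arange(a0-.35,a0+.35,.01):
        pts=[]
        for x in(-.012,.092):
            for yy in(-.007,.007):
                for z in(.04,.066): pts.append(proj(p,w(v,(x*np.cos(a)-yy*np.sin(a),.05+x*np.sin(a)+yy*np.cos(a),z))))
        h=cv2.convexHull(np.array(pts,np.float32)*8); b=np.zeros((420*8,560*8),np.uint8); cv2.fillConvexPoly(b,h.astype(np.int32),255)
        b=cv2.resize(b,(560,420),interpolation=cv2.INTER_AREA)>127
        best.append(((b&(m>0)).sum()/(b|(m>0)).sum(),a))
    best.sort(reverse=True); return [(round(x,3),round(y,3)) for x,y in best[:5]]
E
python3 - <<'E'
from h import *
from station import r,viewer
print([fitcam(pickle.load(open(n+'.pkl','rb')),.26) for n in('top','side')])
s=r.sense();P,y=np.array(s['tcp_pos']),psi(s['ee_rot']);print(P,np.degrees(y),s['wrist_force'],lev(1.88,-.022,.064))
print(fitcam(viewer.capture('side'),1.85))
# perp distance of TCP from lever line => implied lever angle
d=w((0,0,-v[2]),np.r_[P[:2]-w(v,(0,.05,0))[:2],0]);R=np.hypot(d[0],d[1]);print('implied',np.arctan2(d[1],d[0])+np.arcsin(.022/R),R)
for a in(1.85,1.9,1.95): print(a,rel(P,y,*lev(a,-.022,.064)))
E
```

```text
[[(np.float64(0.775), np.float64(0.27)), (np.float64(0.749), np.float64(0.28)), (np.float64(0.729), np.float64(0.29)), (np.float64(0.725), np.float64(0.26)), (np.float64(0.698), np.float64(0.3))], [(np.float64(0.505), np.float64(0.36)), (np.float64(0.503), np.float64(0.33)), (np.float64(0.502), np.float64(0.32)), (np.float64(0.502), np.float64(0.3)), (np.float64(0.502), np.float64(0.29))]]
[0.52744044 0.22646588 0.06269288] -145.219729025935 [3.2831702  2.53330755 2.75647033] (array([0.52594268, 0.22728654, 0.064     ]), np.float64(3.7547153284769053))
[(np.float64(0.831), np.float64(1.83)), (np.float64(0.826), np.float64(1.82)), (np.float64(0.825), np.float64(1.81)), (np.float64(0.823), np.float64(1.84)), (np.float64(0.82), np.float64(1.8))]
implied 1.8686968391989263 0.07025343067383062
1.85 {'tx': np.float64(-0.0017), 'ty': np.float64(-0.0017), 'tz': np.float64(0.0011), 'ax': np.float64(0.0076)}
1.9 {'tx': np.float64(-0.0017), 'ty': np.float64(0.0028), 'tz': np.float64(0.0026), 'ax': np.float64(-0.0083)}
1.95 {'tx': np.float64(-0.0017), 'ty': np.float64(0.0074), 'tz': np.float64(0.0038), 'ax': np.float64(-0.0242)}
```

Call:
play_rows --commands '[{"fingers": 1, "tx": -0.001, "ty": 0.003, "tz": 0.001, "ax": -0.01, "ay": 0, "az": 0}, {"fingers": 1, "tx": -0.001, "ty": 0.006, "tz": 0.002, "ax": -0.02, "ay": 0, "az": 0}, {"fingers": 1, "tx": -0.001, "ty": 0.006, "tz": 0.002, "ax": -0.02, "ay": 0, "az": 0}, {"fingers": 1, "tx": -0.001, "ty": 0.006, "tz": 0.002, "ax": -0.02, "ay": 0, "az": 0}]'

```text
time_s: 6.25
tcp_pos: [0.5217, 0.2242, 0.0621]
ee_rot: [[0.001, -0.783, -0.622], [0.0, -0.622, 0.783], [-1.0, -0.001, -0.0]]
wrist_force: [3.2, 1.0, 3.8]
gripper_width: 0.009
```

Run:
```python
from h import *
from station import r,viewer
s=r.sense();P,y=np.array(s['tcp_pos']),psi(s['ee_rot']);print(P,np.degrees(y),s['wrist_force'])
print(fitcam(viewer.capture('side'),1.9))
d=w((0,0,-v[2]),np.r_[P[:2]-w(v,(0,.05,0))[:2],0]);R=np.hypot(d[0],d[1]);print('implied',np.arctan2(d[1],d[0])+np.arcsin(.022/R),R)
```

```text
[0.52169527 0.22415199 0.06207291] -141.56989267483337 [3.19863728 0.99602671 3.79661336]
[(np.float64(0.844), np.float64(1.92)), (np.float64(0.843), np.float64(1.91)), (np.float64(0.84), np.float64(1.93)), (np.float64(0.836), np.float64(1.94)), (np.float64(0.833), np.float64(1.9))]
implied 1.9585876177113848 0.06990993905381693
```

Call:
play_rows --commands '[{"fingers": 1, "tx": 0, "ty": -0.015, "tz": 0, "ax": 0, "ay": 0, "az": 0}, {"fingers": 1, "tx": -0.05, "ty": -0.03, "tz": 0, "ax": 0, "ay": 0, "az": 0}, {"fingers": 1, "tx": -0.1, "ty": -0.05, "tz": 0, "ax": 0, "ay": 0, "az": 0}, {"fingers": 1, "tx": -0.15, "ty": -0.1, "tz": 0, "ax": 0, "ay": 0, "az": 0}, {"fingers": 1, "tx": -0.15, "ty": -0.14, "tz": 0, "ax": 0, "ay": 0, "az": 0}]'

```text
time_s: 6.72
tcp_pos: [0.6035, 0.2889, 0.1796]
ee_rot: [[0.003, -0.783, -0.622], [0.001, -0.622, 0.783], [-1.0, -0.003, -0.001]]
wrist_force: [1.1, 0.3, 1.4]
gripper_width: 0.005
```

Call:
play_rows --commands '[{"fingers": 1, "tx": 0, "ty": -0.04, "tz": 0, "ax": 0, "ay": 0, "az": 0}, {"fingers": 1, "tx": 0, "ty": -0.08, "tz": 0, "ax": 0, "ay": 0, "az": 0}, {"fingers": 1, "tx": 0, "ty": -0.13, "tz": 0, "ax": 0, "ay": 0, "az": 0}, {"fingers": 1, "tx": 0, "ty": -0.13, "tz": 0, "ax": 0, "ay": 0, "az": 0}]'

```text
time_s: 7.05
tcp_pos: [0.6813, 0.3519, 0.1674]
ee_rot: [[-0.006, -0.783, -0.622], [-0.004, -0.622, 0.783], [-1.0, 0.007, 0.001]]
wrist_force: [-0.3, 0.9, -0.7]
gripper_width: 0.011
```

Run:
```python
from h import *
from station import r,viewer
import cv2
s=r.sense();print(s['tcp_pos'])
ims=[]
for n in('top','side'):
    p=viewer.capture(n);print(n,fitcam(p,1.9));pickle.dump(p,open(n+'2.pkl','wb'))
    c=p['image'][150:300,170:320,::-1]; ims.append(cv2.resize(c,(400,400),interpolation=cv2.INTER_CUBIC))
cv2.imwrite('pics/c.png',np.hstack(ims))
```

```text
[0.68127189 0.35193442 0.16744002]
top [(np.float64(0.774), np.float64(1.9)), (np.float64(0.758), np.float64(1.91)), (np.float64(0.731), np.float64(1.92)), (np.float64(0.727), np.float64(1.89)), (np.float64(0.701), np.float64(1.88))]
side [(np.float64(0.818), np.float64(1.92)), (np.float64(0.816), np.float64(1.91)), (np.float64(0.814), np.float64(1.93)), (np.float64(0.81), np.float64(1.94)), (np.float64(0.807), np.float64(1.95))]
```

View pics/c.png

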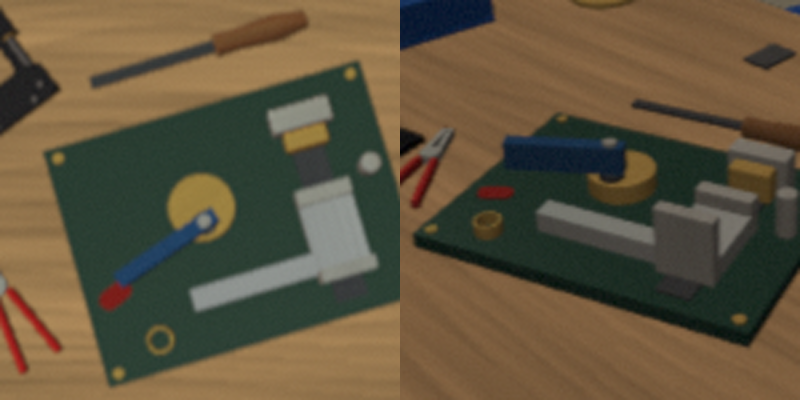

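Run:
```python
from h import *
import cv2
p=pickle.load(open('top2.pkl','rb'))
h=cv2.cvtColor(p['image'],cv2.COLOR_RGB2HSV)
def cut(m):
    k=np.zeros_like(m);k[215:270,200:260]=255;return np.argwhere(m&k)[:,::-1]
b=cut(cv2.inRange(h,(100,80,30),(130,255,255)));rd=cut(cv2.inRange(h,(0,120,60),(8,255,255))|cv2.inRange(h,(172,120,60),(180,255,255)))
print(len(b),len(rd),rd.mean(0),b.min(0),b.max(0))
B=np.array([ray(p,u,.0655)[:2] for u in b]);c=B.mean(0);d=np.linalg.svd(B-c)[2][0]
if d@[-.6,.77]<0:d=-d
print('lever yaw PCA - fixture',np.arctan2(d[1],d[0])-v[2])
pv=w(v,(0,.05,0))[:2];e=c-pv;print('centroid angle',np.arctan2(e[1],e[0])-v[2],np.hypot(*e))
```

```text
245 81 [212.43209877 260.81481481] [213 229] [250 256]
lever yaw PCA - fixture 1.8745020834377966
centroid angle 1.8934117609033974 0.04806532115477376
```

Run:
```python
from h import *
from station import r
s=r.sense();P,y=np.array(s['tcp_pos']),psi(s['ee_rot'])
print(rel(P,y,*lev(1.95,-.045,.11)))
A=lev(1.95,-.045,.11)
print(rel(*A,*lev(1.95,-.045,.064)),A)
```

```text
{'tx': np.float64(0.079), 'ty': np.float64(0.2358), 'tz': np.float64(0.0013), 'ax': np.float64(-0.0038)}
{'tx': np.float64(0.0613), 'ty': np.float64(-0.0), 'tz': np.float64(0.0), 'ax': np.float64(0.0)} (array([0.53905812, 0.24015904, 0.11      ]), np.float64(3.824715328476905))
```

Call:
play_rows --commands '[{"fingers": 1, "tx": 0.03, "ty": 0.055, "tz": 0.001, "ax": -0.004, "ay": 0, "az": 0}, {"fingers": 1, "tx": 0.06, "ty": 0.11, "tz": 0.001, "ax": -0.004, "ay": 0, "az": 0}, {"fingers": 1, "tx": 0.079, "ty": 0.165, "tz": 0.001, "ax": -0.004, "ay": 0, "az": 0}, {"fingers": 1, "tx": 0.079, "ty": 0.21, "tz": 0.001, "ax": -0.004, "ay": 0, "az": 0}, {"fingers": 1, "tx": 0.079, "ty": 0.235, "tz": 0.001, "ax": -0.004, "ay": 0, "az": 0}]'

```text
time_s: 7.57
tcp_pos: [0.5343, 0.2355, 0.1127]
ee_rot: [[-0.009, -0.776, -0.631], [-0.005, -0.631, 0.776], [-1.0, 0.01, 0.002]]
wrist_force: [-0.4, -1.3, 0.1]
gripper_width: 0.004
```

Call:
play_rows --commands '[{"fingers": 1, "tx": 0, "ty": 0, "tz": 0, "ax": 0, "ay": 0, "az": 0}, {"fingers": 1, "tx": 0, "ty": 0, "tz": 0, "ax": 0, "ay": 0, "az": 0}, {"fingers": 1, "tx": 0.02, "ty": 0, "tz": 0, "ax": 0, "ay": 0, "az": 0}, {"fingers": 1, "tx": 0.04, "ty": 0, "tz": 0, "ax": 0, "ay": 0, "az": 0}, {"fingers": 1, "tx": 0.06, "ty": 0, "tz": 0, "ax": 0, "ay": 0, "az": 0}]'

```text
time_s: 7.98
tcp_pos: [0.5416, 0.2413, 0.0701]
ee_rot: [[0.001, -0.775, -0.632], [0.001, -0.632, 0.775], [-1.0, -0.001, -0.0]]
wrist_force: [-0.5, 0.6, 0.3]
gripper_width: 0.006
```

Call:
play_rows --commands '[{"fingers": 1, "tx": 0, "ty": 0, "tz": 0, "ax": 0, "ay": 0, "az": 0}, {"fingers": 1, "tx": 0, "ty": 0, "tz": 0, "ax": 0, "ay": 0, "az": 0}, {"fingers": 1, "tx": 0, "ty": 0, "tz": 0, "ax": 0, "ay": 0, "az": 0}]'

```text
time_s: 8.23
tcp_pos: [0.5419, 0.2414, 0.0706]
ee_rot: [[0.001, -0.774, -0.633], [0.0, -0.633, 0.774], [-1.0, -0.001, -0.0]]
wrist_force: [0.8, -0.3, 0.3]
gripper_width: 0.004
```

Run:
```python
from h import *
from station import r
s=r.sense();P,y=np.array(s['tcp_pos']),psi(s['ee_rot']);print(P,np.degrees(y),s['wrist_force'])
for a in(1.95,2.0):print(rel(P,y,*lev(a,-.022,.062)))
```

```text
[0.54185191 0.24135668 0.07056858] -140.7232146254848 [ 0.82511101 -0.34655563  0.25613132]
{'tx': np.float64(0.0114), 'ty': np.float64(0.0346), 'tz': np.float64(0.0012), 'ax': np.float64(0.0008)}
{'tx': np.float64(0.0114), 'ty': np.float64(0.0391), 'tz': np.float64(0.0026), 'ax': np.float64(-0.0152)}
```

Call:
play_rows --commands '[{"fingers": 1, "tx": 0.008, "ty": 0.015, "tz": 0.001, "ax": -0.005, "ay": 0, "az": 0}, {"fingers": 1, "tx": 0.01, "ty": 0.03, "tz": 0.002, "ax": -0.01, "ay": 0, "az": 0}, {"fingers": 1, "tx": 0.01, "ty": 0.036, "tz": 0.0026, "ax": -0.015, "ay": 0, "az": 0}, {"fingers": 1, "tx": 0.01, "ty": 0.039, "tz": 0.0026, "ax": -0.015, "ay": 0, "az": 0}, {"fingers": 1, "tx": 0.01, "ty": 0.039, "tz": 0.0026, "ax": -0.015, "ay": 0, "az": 0}]'

```text
time_s: 8.65
tcp_pos: [0.5186, 0.2251, 0.0637]
ee_rot: [[0.004, -0.743, -0.669], [0.003, -0.669, 0.743], [-1.0, -0.004, -0.001]]
wrist_force: [0.6, 2.3, 1.0]
gripper_width: 0.004
```

Run:
```python
from h import *
from station import r,viewer
s=r.sense();P,y=np.array(s['tcp_pos']),psi(s['ee_rot']);print(P,np.degrees(y),s['wrist_force'])
print(fitcam(viewer.capture('side'),1.9))
d=w((0,0,-v[2]),np.r_[P[:2]-w(v,(0,.05,0))[:2],0]);R=np.hypot(d[0],d[1]);print('implied',np.arctan2(d[1],d[0])+np.arcsin(.022/R),R)
```

```text
[0.51863448 0.22508284 0.06374606] -138.0164210455414 [0.64995749 2.30791925 1.03231021]
[(np.float64(0.846), np.float64(1.95)), (np.float64(0.844), np.float64(2.0)), (np.float64(0.844), np.float64(1.97)), (np.float64(0.844), np.float64(1.94)), (np.float64(0.842), np.float64(1.93))]
implied 1.9842352935168779 0.07193253997774432
```

Call:
play_rows --commands '[{"fingers": 1, "tx": 0, "ty": -0.02, "tz": 0, "ax": 0, "ay": 0, "az": 0}, {"fingers": 1, "tx": -0.04, "ty": -0.03, "tz": 0, "ax": 0, "ay": 0, "az": 0}, {"fingers": 1, "tx": -0.09, "ty": -0.03, "tz": 0, "ax": 0, "ay": 0, "az": 0}, {"fingers": 1, "tx": -0.13, "ty": -0.03, "tz": 0, "ax": 0, "ay": 0, "az": 0}, {"fingers": 1, "tx": -0.13, "ty": -0.03, "tz": 0, "ax": 0, "ay": 0, "az": 0}]'

```text
time_s: 9.12
tcp_pos: [0.5375, 0.2409, 0.1671]
ee_rot: [[0.011, -0.743, -0.67], [0.006, -0.67, 0.743], [-1.0, -0.012, -0.003]]
wrist_force: [1.0, -0.1, 0.4]
gripper_width: 0.007
```

Run:
```python
from h import *
from station import r
s=r.sense();P,y=np.array(s['tcp_pos']),psi(s['ee_rot']);print(P,np.degrees(y))
A=w(v,(-.125,-.06,.15)),v[2]+np.pi
g=rel(P,y,*A);print(A,g); print({k:round(b/2,4) for k,b in g.items()})
B=P+(A[0]-P)/2; print(rel(B,y,*A))
```

```text
[0.53748812 0.24087016 0.16710932] -137.95423360424883
(array([0.46072614, 0.01664651, 0.15      ]), np.float64(3.445511655271802)) {'tx': np.float64(0.0228), 'ty': np.float64(0.2762), 'tz': np.float64(-0.1535), 'ax': np.float64(0.1368)}
{'tx': np.float64(0.0114), 'ty': np.float64(0.1381), 'tz': np.float64(-0.0768), 'ax': np.float64(0.0684)}
{'tx': np.float64(0.0114), 'ty': np.float64(0.1381), 'tz': np.float64(-0.0767), 'ax': np.float64(0.1368)}
```

Call:
play_rows --commands '[{"fingers": 1, "tx": 0, "ty": 0.03, "tz": -0.017, "ax": 0, "ay": 0, "az": 0}, {"fingers": 1, "tx": 0, "ty": 0.07, "tz": -0.038, "ax": 0, "ay": 0, "az": 0}, {"fingers": 1, "tx": 0, "ty": 0.105, "tz": -0.058, "ax": 0, "ay": 0, "az": 0}, {"fingers": 1, "tx": 0, "ty": 0.138, "tz": -0.077, "ax": 0, "ay": 0, "az": 0}, {"fingers": 1, "tx": 0, "ty": 0.138, "tz": -0.077, "ax": 0, "ay": 0, "az": 0}]'

```text
time_s: 9.53
tcp_pos: [0.4926, 0.1228, 0.1596]
ee_rot: [[-0.004, -0.746, -0.666], [-0.002, -0.666, 0.746], [-1.0, 0.005, 0.002]]
wrist_force: [0.4, 0.4, 0.4]
gripper_width: 0.009
```

Call:
play_rows --commands '[{"fingers": 1, "tx": 0.01, "ty": 0.035, "tz": -0.02, "ax": 0.035, "ay": 0, "az": 0}, {"fingers": 1, "tx": 0.02, "ty": 0.07, "tz": -0.038, "ax": 0.07, "ay": 0, "az": 0}, {"fingers": 1, "tx": 0.02, "ty": 0.105, "tz": -0.058, "ax": 0.105, "ay": 0, "az": 0}, {"fingers": 1, "tx": 0.02, "ty": 0.138, "tz": -0.077, "ax": 0.137, "ay": 0, "az": 0}, {"fingers": 1, "tx": 0.02, "ty": 0.138, "tz": -0.077, "ax": 0.137, "ay": 0, "az": 0}]'

```text
time_s: 9.95
tcp_pos: [0.4545, 0.0115, 0.1444]
ee_rot: [[-0.004, -0.957, -0.29], [-0.001, -0.29, 0.957], [-1.0, 0.004, 0.0]]
wrist_force: [0.1, 0.0, 0.1]
gripper_width: 0.004
```

Call:
play_rows --commands '[{"fingers": 1, "tx": 0, "ty": 0, "tz": 0, "ax": 0, "ay": 0, "az": 0}, {"fingers": 1, "tx": 0, "ty": 0, "tz": 0, "ax": 0, "ay": 0, "az": 0}]'

```text
time_s: 10.12
tcp_pos: [0.4579, 0.015, 0.1451]
ee_rot: [[0.001, -0.955, -0.298], [0.0, -0.298, 0.955], [-1.0, -0.001, -0.0]]
wrist_force: [0.5, -0.2, 0.3]
gripper_width: 0.005
```

Run:
```python
from h import *
from station import r,viewer
import cv2
s=r.sense();P,y=np.array(s['tcp_pos']),psi(s['ee_rot']);print(P,np.degrees(y))
print(rel(P,y,w(v,(-.12,-.06,.06)),v[2]+np.pi))
ims=[]
for n in('top','side'):
    p=viewer.capture(n);print(n,fitcam(p,1.9));pickle.dump(p,open(n+'3.pkl','wb'))
    ims.append(cv2.resize(p['image'][150:300,170:320,::-1],(400,400),interpolation=cv2.INTER_CUBIC))
cv2.imwrite('pics/d.png',np.hstack(ims))
```

```text
[0.45793814 0.01497508 0.14512081] -162.66747225828834
{'tx': np.float64(0.1135), 'ty': np.float64(-0.0109), 'tz': np.float64(0.001), 'ax': np.float64(-0.0004)}
top [(np.float64(0.771), np.float64(1.93)), (np.float64(0.762), np.float64(1.94)), (np.float64(0.733), np.float64(1.95)), (np.float64(0.725), np.float64(1.92)), (np.float64(0.693), np.float64(1.91))]
side [(np.float64(0.315), np.float64(2.0)), (np.float64(0.315), np.float64(1.97)), (np.float64(0.314), np.float64(1.99)), (np.float64(0.314), np.float64(1.98)), (np.float64(0.313), np.float64(1.95))]
```

View pics/d.png

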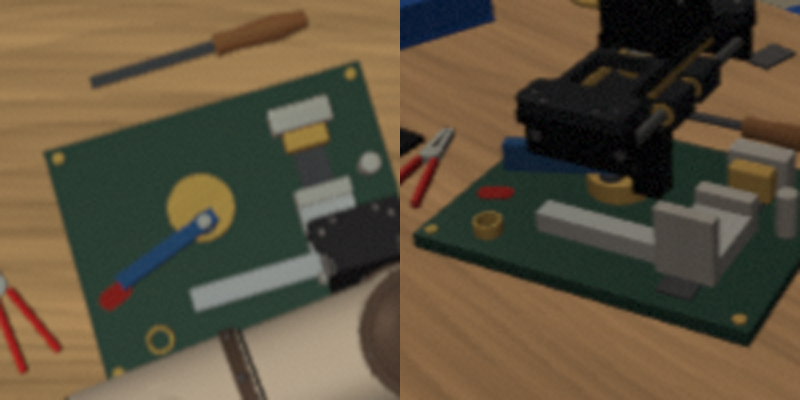

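Both views put the lever at the red mark, at about 1.93–1.95 rad. Nothing loose has been disturbed, so I move on to the slide.

Call:
play_rows --commands '[{"fingers": 1, "tx": 0.04, "ty": -0.008, "tz": 0.001, "ax": 0, "ay": 0, "az": 0}, {"fingers": 1, "tx": 0.08, "ty": -0.008, "tz": 0.001, "ax": 0, "ay": 0, "az": 0}, {"fingers": 1, "tx": 0.113, "ty": -0.008, "tz": 0.001, "ax": 0, "ay": 0, "az": 0}, {"fingers": 1, "tx": 0.113, "ty": -0.01, "tz": 0.001, "ax": 0, "ay": 0, "az": 0}, {"fingers": 1, "tx": 0.113, "ty": -0.01, "tz": 0.001, "ax": 0, "ay": 0, "az": 0}]'

```text
time_s: 10.63
tcp_pos: [0.4644, 0.0182, 0.0594]
ee_rot: [[-0.002, -0.954, -0.299], [-0.001, -0.299, 0.954], [-1.0, 0.003, -0.001]]
wrist_force: [1.0, -0.1, 1.5]
gripper_width: 0.006
```

Call:
play_rows --commands '[{"fingers": 1, "tx": 0, "ty": -0.01, "tz": 0, "ax": 0, "ay": 0, "az": 0}, {"fingers": 1, "tx": 0, "ty": -0.02, "tz": 0, "ax": 0, "ay": 0, "az": 0}, {"fingers": 1, "tx": 0, "ty": -0.027, "tz": 0, "ax": 0, "ay": 0, "az": 0}, {"fingers": 1, "tx": 0, "ty": -0.034, "tz": 0, "ax": 0, "ay": 0, "az": 0}, {"fingers": 1, "tx": 0, "ty": -0.04, "tz": 0, "ax": 0, "ay": 0, "az": 0}]'

```text
time_s: 11.05
tcp_pos: [0.4931, 0.0266, 0.0608]
ee_rot: [[-0.001, -0.955, -0.297], [-0.0, -0.297, 0.955], [-1.0, 0.001, 0.0]]
wrist_force: [-3.2, -1.6, 2.9]
gripper_width: 0.001
```

Run:
```python
from h import *
from station import r
s=r.sense();P,y=np.array(s['tcp_pos']),psi(s['ee_rot']);print(P,np.degrees(y),s['wrist_force'])
for x in(-.07,-.06,-.057):print(rel(P,y,w(v,(x,-.06,.06)),v[2]+np.pi))
```

```text
[0.49305255 0.02657303 0.06075737] -162.7114930417988 [-3.18649926 -1.58943899  2.89668766]
{'tx': np.float64(0.001), 'ty': np.float64(-0.0282), 'tz': np.float64(0.0003), 'ax': np.float64(-0.0007)}
{'tx': np.float64(0.001), 'ty': np.float64(-0.0416), 'tz': np.float64(0.0004), 'ax': np.float64(-0.0007)}
{'tx': np.float64(0.001), 'ty': np.float64(-0.0456), 'tz': np.float64(0.0004), 'ax': np.float64(-0.0007)}
```

Call:
play_rows --commands '[{"fingers": 1, "tx": 0, "ty": -0.007, "tz": 0, "ax": 0, "ay": 0, "az": 0}, {"fingers": 1, "tx": 0, "ty": -0.014, "tz": 0, "ax": 0, "ay": 0, "az": 0}, {"fingers": 1, "tx": 0, "ty": -0.021, "tz": 0, "ax": 0, "ay": 0, "az": 0}, {"fingers": 1, "tx": 0, "ty": -0.028, "tz": 0, "ax": 0, "ay": 0, "az": 0}, {"fingers": 1, "tx": 0, "ty": -0.033, "tz": 0, "ax": 0, "ay": 0, "az": 0}]'

```text
time_s: 11.47
tcp_pos: [0.5171, 0.034, 0.0601]
ee_rot: [[0.0, -0.955, -0.298], [-0.0, -0.298, 0.955], [-1.0, -0.0, -0.0]]
wrist_force: [-2.9, -0.6, 3.3]
gripper_width: 0.005
```

Call:
play_rows --commands '[{"fingers": 1, "tx": 0, "ty": -0.003, "tz": 0, "ax": 0, "ay": 0, "az": 0}, {"fingers": 1, "tx": 0, "ty": -0.006, "tz": 0, "ax": 0, "ay": 0, "az": 0}, {"fingers": 1, "tx": 0, "ty": -0.008, "tz": 0, "ax": 0, "ay": 0, "az": 0}, {"fingers": 1, "tx": 0, "ty": -0.008, "tz": 0, "ax": 0, "ay": 0, "az": 0}]'

```text
time_s: 11.8
tcp_pos: [0.5227, 0.0358, 0.06]
ee_rot: [[0.001, -0.955, -0.297], [0.0, -0.297, 0.955], [-1.0, -0.001, -0.0]]
wrist_force: [-1.4, -1.3, 2.6]
gripper_width: 0.003
```

Call:
play_rows --commands '[{"fingers": 1, "tx": 0, "ty": -0.002, "tz": 0, "ax": 0, "ay": 0, "az": 0}, {"fingers": 1, "tx": 0, "ty": -0.004, "tz": 0, "ax": 0, "ay": 0, "az": 0}, {"fingers": 1, "tx": 0, "ty": -0.004, "tz": 0, "ax": 0, "ay": 0, "az": 0}]'

```text
time_s: 12.05
tcp_pos: [0.5253, 0.0367, 0.06]
ee_rot: [[0.0, -0.955, -0.297], [0.0, -0.297, 0.955], [-1.0, -0.0, -0.0]]
wrist_force: [-1.9, 0.0, 2.8]
gripper_width: 0.003
```

Run:
```python
from h import *
from station import r
s=r.sense();P,y=np.array(s['tcp_pos']),psi(s['ee_rot']);print(P,np.degrees(y),s['wrist_force'])
for x in(-.06,-.057):print(rel(P,y,w(v,(x,-.06,.06)),v[2]+np.pi))
```

```text
[0.52526615 0.03665549 0.0599909 ] -162.69467457430005 [-1.92344562  0.01976997  2.83761841]
{'tx': np.float64(-0.0), 'ty': np.float64(0.0034), 'tz': np.float64(0.0003), 'ax': np.float64(-0.0006)}
{'tx': np.float64(-0.0), 'ty': np.float64(-0.0006), 'tz': np.float64(0.0003), 'ax': np.float64(-0.0006)}
```

The slide isn't at its stop yet: the force is still only friction. I keep pushing in small steps.

Call:
play_rows --commands '[{"fingers": 1, "tx": 0, "ty": -0.0025, "tz": 0, "ax": 0, "ay": 0, "az": 0}, {"fingers": 1, "tx": 0, "ty": -0.004, "tz": 0, "ax": 0, "ay": 0, "az": 0}, {"fingers": 1, "tx": 0, "ty": -0.004, "tz": 0, "ax": 0, "ay": 0, "az": 0}]'

```text
time_s: 12.3
tcp_pos: [0.5261, 0.0368, 0.0599]
ee_rot: [[-0.005, -0.955, -0.297], [-0.001, -0.297, 0.955], [-1.0, 0.005, 0.0]]
wrist_force: [-6.1, -1.3, 7.2]
gripper_width: 0.003
```

Call:
play_rows --commands '[{"fingers": 1, "tx": 0, "ty": -0.0015, "tz": 0, "ax": 0, "ay": 0, "az": 0}, {"fingers": 1, "tx": 0, "ty": -0.003, "tz": 0, "ax": 0, "ay": 0, "az": 0}, {"fingers": 1, "tx": 0, "ty": -0.003, "tz": 0, "ax": 0, "ay": 0, "az": 0}]'

```text
time_s: 12.55
tcp_pos: [0.5261, 0.0368, 0.0599]
ee_rot: [[-0.009, -0.955, -0.297], [-0.003, -0.297, 0.955], [-1.0, 0.009, 0.0]]
wrist_force: [-12.4, -1.7, 11.0]
gripper_width: 0.002
```

Hard stop reached: the TCP stays put while the force climbs from 6 to 12 N. Now I back off, lift and check.

Call:
play_rows --commands '[{"fingers": 1, "tx": 0, "ty": 0.015, "tz": 0, "ax": 0, "ay": 0, "az": 0}, {"fingers": 1, "tx": 0, "ty": 0.035, "tz": 0, "ax": 0, "ay": 0, "az": 0}, {"fingers": 1, "tx": -0.04, "ty": 0.045, "tz": 0, "ax": 0, "ay": 0, "az": 0}, {"fingers": 1, "tx": -0.09, "ty": 0.045, "tz": 0, "ax": 0, "ay": 0, "az": 0}, {"fingers": 1, "tx": -0.13, "ty": 0.045, "tz": 0, "ax": 0, "ay": 0, "az": 0}]'

```text
time_s: 12.97
tcp_pos: [0.499, 0.0284, 0.1596]
ee_rot: [[0.003, -0.954, -0.298], [0.001, -0.298, 0.955], [-1.0, -0.003, -0.0]]
wrist_force: [1.3, 0.9, 0.9]
gripper_width: 0.004
```

Call:
play_rows --commands '[{"fingers": 1, "tx": -0.03, "ty": 0, "tz": -0.04, "ax": 0, "ay": 0, "az": 0}, {"fingers": 1, "tx": -0.06, "ty": 0, "tz": -0.08, "ax": 0, "ay": 0, "az": 0}, {"fingers": 1, "tx": -0.06, "ty": 0, "tz": -0.13, "ax": 0, "ay": 0, "az": 0}, {"fingers": 1, "tx": -0.06, "ty": 0, "tz": -0.18, "ax": 0, "ay": 0, "az": 0}, {"fingers": 1, "tx": -0.06, "ty": 0, "tz": -0.23, "ax": 0, "ay": 0, "az": 0}]'

```text
time_s: 13.38
tcp_pos: [0.5511, -0.1379, 0.2037]
ee_rot: [[0.005, -0.954, -0.298], [0.0, -0.298, 0.954], [-1.0, -0.005, -0.001]]
wrist_force: [0.1, 1.2, -1.2]
gripper_width: 0.002
```

Call:
play_rows --commands '[{"fingers": 1, "tx": 0, "ty": 0, "tz": -0.05, "ax": 0, "ay": 0, "az": 0}, {"fingers": 1, "tx": 0, "ty": 0, "tz": -0.1, "ax": 0, "ay": 0, "az": 0}, {"fingers": 1, "tx": 0, "ty": 0, "tz": -0.15, "ax": 0, "ay": 0, "az": 0}, {"fingers": 1, "tx": 0, "ty": 0, "tz": -0.2, "ax": 0, "ay": 0, "az": 0}, {"fingers": 1, "tx": 0, "ty": 0, "tz": -0.2, "ax": 0, "ay": 0, "az": 0}]'

```text
time_s: 13.8
tcp_pos: [0.596, -0.2856, 0.2013]
ee_rot: [[0.003, -0.956, -0.292], [-0.002, -0.292, 0.956], [-1.0, -0.002, -0.003]]
wrist_force: [1.2, 0.8, 0.6]
gripper_width: 0.007
```

Run:
```python
from h import *
from station import r,viewer
import cv2
s=r.sense();print(s['tcp_pos'],s['wrist_force'],s['time_s'])
ims=[]
for n in('top','side'):
    p=viewer.capture(n);print(n,fitcam(p,1.9));pickle.dump(p,open(n+'4.pkl','wb'))
    im=p['image'][:,:,::-1].copy()
    c=cv2.resize(im[150:300,170:370],(800,600),interpolation=cv2.INTER_CUBIC)
    for sl,col in((.04,(0,0,255)),(.034,(0,255,255))):
        a,b=[tuple(int(t) for t in (proj(p,w(v,(-.085+sl,yy,.075)))-[170,150]+.375)*4) for yy in(-.035,-.085)]
        cv2.line(c,a,b,col,1)
    ims.append(c[:, 0:800])
cv2.imwrite('pics/e.png',cv2.resize(np.hstack(ims),(800,300),interpolation=cv2.INTER_AREA)); cv2.imwrite('pics/f.png',ims[0])
```

```text
[ 0.59598118 -0.28560534  0.20133126] [1.1649964  0.75667087 0.63700814] 13.8
top [(np.float64(0.767), np.float64(1.93)), (np.float64(0.758), np.float64(1.94)), (np.float64(0.727), np.float64(1.92)), (np.float64(0.723), np.float64(1.95)), (np.float64(0.694), np.float64(1.91))]
side [(np.float64(0.837), np.float64(2.0)), (np.float64(0.837), np.float64(1.97)), (np.float64(0.835), np.float64(1.99)), (np.float64(0.835), np.float64(1.98)), (np.float64(0.831), np.float64(1.95))]
```

View pics/f.png

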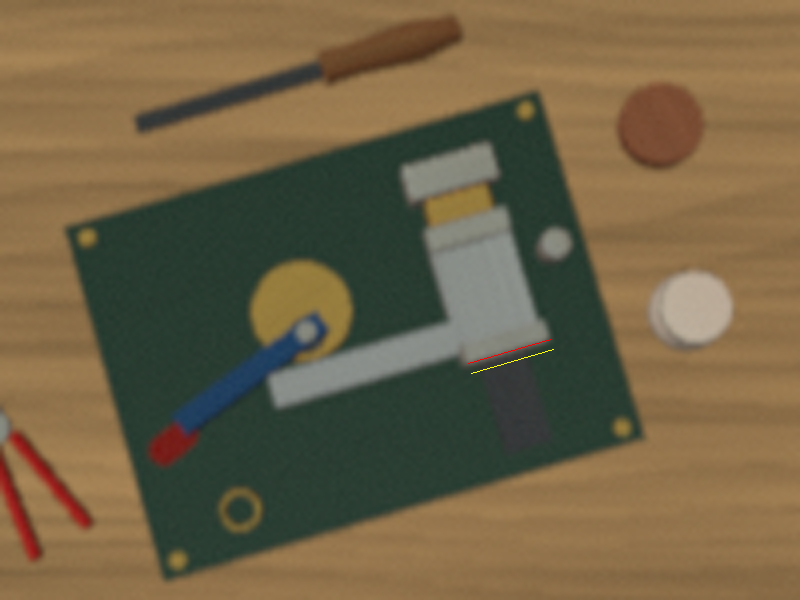

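View pics/e.png

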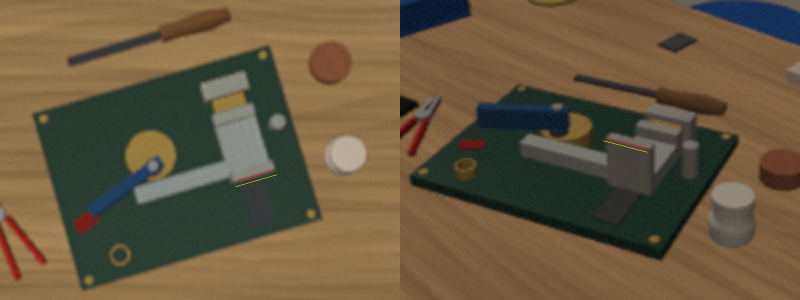

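The slide is home: the jaw touches the blank, and the plate edge lies on the predicted 40 mm line at crop (508,352). The lever points at the red mark at (173,445). The ring (240,510), stub (555,243), jar, tin, file and pliers are all where they started.

```bash
python3 -c "
from station import job
print(job.finish_job())"
```

```text
the job is handed in; nothing more can be done
None
```

The clamp is unlocked and closed, and the job is handed in at about 14 s of the 46 s allowed. I don't have a verdict, because the hand-in reports none.

- **Lever:** I pushed the blue lever round with closed fingertips from about 0.26 rad. The first push left it slightly short, at about 1.90–1.92, so I gave it one small correcting push. It now reads 1.93 rad from the top camera, against a target of 1.95. The side camera fit is too flat to be precise, at 1.95–2.00. In the picture the lever points at the red mark.
- **Slide:** I then pushed it by the rear face of the steel plate until it reached the hard stop. The tool stopped moving while the wrist force rose from about 9 to 17 N. The last pictures show the jaw against the brass blank and the plate edge on the line expected for 40 mm of travel.
- **Loose things:** The ring, stub, jar, tin, file and pliers look unmoved in the last pictures. I did not check the phone at the end, but the arm did not work near it. The arm was clear of everything at hand-in.
- **Disagreement:** Positions judged from fingertip contact ran about 3 mm beyond what the cameras showed, for both the lever and the slide. Closed fingers slightly thinner than I assumed would explain both. I went by the cameras and the hard stop instead.

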